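Set the vent gap of a wafer drying stand

ROBOT

A 6-joint arm with a two-finger parallel gripper is mounted at the origin on a cart in front of the work surface, level with it; the furniture and walls round the work are solid. World frame = base frame: x ahead of the robot, y to its left, z up, the work surface at z = 0. Lengths are in m, angles in rad, forces in N, time in s.
With the tool pointing down it reaches from about 0.25 to 0.775 m from the base axis. Payload 8.9 kg.
Tool frame: the origin (TCP) lies midway between the tips of the shut fingers; the grasp point (between the pads) lies 19 mm behind it; z points along the fingers, y is the line along which they close (so a half turn about z gives the same grasp; the last joint's range is limited). The gripper opens to 85 mm and grips with 20 to 120 N. Pads are 22 mm wide; open, the fingers measure 114 mm over their backs; the gripper's body (76 mm by 85 mm) begins 54 mm behind the grasp point. The pads swing forward as they close: fully open they stand 13 mm farther back than shut.
Start: joints at [0.965, 0.291, -0.153, 1.127, 0, 1.431], TCP at [0.236, 0.469, 0.195] pointing down, gripper open.
Joint ranges: [-2.52, 2.52], [-0.91, 1.74], [-1.3, 1.37], [-1.96, 2.02], [-1.52, 1.47], [-3.14, 3.14]. Speed limits (rad/s): [2.22, 2.22, 2.79, 3.14, 3.14, 3.14].

INTERFACE

Orientations are given as [roll, pitch, yaw] about the fixed x, y, z axes, in that order (R = Rz(yaw) Ry(pitch) Rx(roll)).
In Python, from rig import readout, viewer, robot gives the robot as it stands.
- The arm moves only by the tool step_arm, never from a script. Its argument "targets" is a list of rows, each an object with "slide": the shift along the tool's x, y, z normalised to -1 to 1, where 1 is 0.03 m, a list of three; "rot": the turn, a rotation vector about the tool's x, y, z normalised to -1 to 1, where 1 is 5 degrees, a list of three. A call has 1 to 12 rows; each row shifts and turns the commanded pose from where the row before left it, along the tool's axes as they then stand; what a row does not reach is not made up. A row lasts 1/8 s, in which the tool goes at most 62.5 mm and 10.7 degrees, less where a joint would pass 70% of its speed; a pose out of reach is approached as far as the arm can. A call with a number of a shift or a turn outside -1 to 1 is refused whole. A call with a gripper value outside its range is refused whole. "claw" is the finger opening in mm, from 0 to 85.4, set as the call begins (left out, the last holds). The fingers move at their own pace and stop on an object; "newtons" is the grip in N (left out, the last holds). Time passes only in rows, so rows that do not move let the fingers close. It gives the time, the measured TCP pose, the force, the opening and the grip force at its end, in the units of the state.
- readout.sense(): the state, without advancing time (a new reading comes with each control period).
- viewer.snapshot(name): name is "side" or "top"; returns a dict with "color" (384x512x3 uint8, blue, green, red), "fov_y" (degrees; the focal length in pixels is half the picture's height over the tangent of half this angle, whatever the lens; pixels are square), "cx", "cy" (the principal point, pixels), "T" (4x4, takes a point from camera to world coordinates). Camera axes: x right, y up, looking along -z (the intrinsics and any distortion apply to the point x, -y, -z); pixel columns grow to the right and rows downward; lengths in m; the calibration is good to about 2 mm. A picture is of the moment at which its call begins. There is no depth.
- robot.sign_off(): hands the job in; it is judged then, once.
The state is a dict: "t": time; "joints": joint angles; "joint_vel": joint speeds; "joint_efforts": joint torques, N m; "eef_pos": TCP position; "tcp_rot": TCP orientation; "force": force on the tool from outside, world axes, zero at the start; "moment": the same for the moment, N m; "opening": opening from 0.0 (shut) to 1.0 (fully open); "grasp_force": force on a finger pad.
Only numpy, scipy, OpenCV 4.12 (cv2) and the standard library are available. Lean on these libraries where they do the work, as an engineer would, in place of code of your own. Each camera call takes 0.05 s, during which the arm holds its last target. There are 200 camera calls.

TASK

Push the drying tray along the bench into the stand until it is fully home against the end stop, without lifting it and without your fingers touching the wafer or its chuck. Then screw the knob down (clockwise from above) until the lid seats on the tray, back it off a quarter turn so that the wafer can vent, and finish still gripping the knob at that setting, so that I can tighten the lock ring. Do not disturb the loupe, the timer or the tweezers beside the stand.

Things in the scene. Friction and masses are not known exactly. Their poses are not given: they have to be found in the camera images.
- stand: Fixed aluminium stand. Origin on the bench under the screw axis, at the nest's centre; +x = push direction, mouth to end stop. Rails 16 mm high, inner faces y +-48 from x -30 mm; flared mouths before them, open to y +-61 at x -58. End stop face x +48. Feet to y +-90. Columns at y +-62. Beam x +-17, y +-73, top z 84; cap nuts to z 89; guide rods at y +-34 to z 104; brass lock ring (fixed) to z 94.
- tray: Loose aluminium tray, 0.5 kg. Origin on its underside under the dish centre; +x = front, goes in first. Dish 96 (x) by 92 mm (y), front corners bevelled, rim 30 mm high; behind it a tongue 8 mm thick, ending at x -82 in a push lip 90 wide, 6 thick, 26 mm high. Home, its origin and axes match the stand's (2 mm play each side). Starts 115-135 mm short of home.
- tray_lip (a point): Centre of the rear face of the tray's push lip, in tray axes (-82, 0, 13) mm: push here towards tray +x.
- wafer_chuck: The round chuck (54 mm, 17 mm high) in the tray's dish, fixed to it; not to be touched. Origin under its centre, 6 mm above the tray's underside.
- wafer: The dark wafer, a thin disc of 51 mm on the chuck; not to be touched. Origin at its centre.
- lid: Rectangular lid plate 92 x 88 x 8 mm under the beam, carried by the screw and kept from turning by its guide rods. Origin: centre of its underside, on the screw axis. It rises 12 mm per turn of the screw; seated, it lies on the tray's rim, underside 30 mm above the bench.
- knob: Black fluted round knob on the screw, 39 mm diameter, 22 mm high, axis vertical, white index mark on top; gripped across from above at any yaw. Origin: centre of its underside. Underside 110 mm above the bench when seated (16 mm above the lock ring), 12 mm per turn higher when backed off.
- knob_grip (a point): Centre of the knob, 11 mm above its underside, on the axis: the point to grip.
- screw (a joint): Angle of the screw, rad. 0 = seated (hard stop, felt as a sudden rise of torque; lid down on the tray's rim); positive = backed off, counter-clockwise from above; 1.571 = a quarter turn off the seat; 3.0 = other end. About 0.06 N m of friction; stays where left. Starts between 1.1 and 2.7.
- loupe: Black round loupe, 41 mm diameter, 38 mm high, stands loose on the bench to the left of the tray. Origin under its centre. Bystander.
- timer: Flat white timer, 52 x 66 x 20 mm, loose on the bench to the right of the tray. Origin under its centre. Bystander.
- tweezers: Steel tweezers, 16 x 129 x 9 mm, loose on the bench to the right of the stand, about parallel to the push. Origin under their centre. Bystander.

How it is judged:
On the way, in this order (a step that is already met when the one before it is completed fails the run):
1. the tray is home in the stand, against the end stop (x of tray in the frame of stand above -0.004 m and y of tray in the frame of stand between -0.004 and 0.004 m and angle between the x axis of tray and the x axis of stand, either way round below 0.08 rad), for 0.2 s.
2. the screw is down on its seat, the lid pressing on the tray's rim (value of joint screw below 0.07 rad and contact force between lid and tray above 0.3 N), for 0.1 s.
At the end, for the whole second after the job is handed in: The screw stands a quarter turn (1.57 rad, within 0.25) off its seat and at rest, the fingers still grip the knob with at least 1 N, the lid is clear of the tray, and the tray is home: within 4 mm of the end stop, 4 mm sideways and 0.08 rad of the stand's direction (all of step 1 and value of joint screw between 1.32 and 1.82 rad and velocity of joint screw between -0.1 and 0.1 rad/s and contact force between the fingers and knob above 1 N and contact force between lid and tray below 0.1 N); the arm keeps its last pose, push and grip.
It fails at once if the tray is lifted off the bench or tipped (height (world z) of tray above 0.012 m or angle between tray's own z axis and vertical above 0.15 rad).
It fails at once if the fingers touch the wafer or its chuck (contact force between the fingers and wafer_chuck above 0.3 N or contact force between the fingers and wafer above 0.3 N).
It fails at once if the loupe, the timer or the tweezers are moved by more than 25 mm, or the loupe is knocked over (distance of any of loupe, timer, tweezers from where it was at the start of the episode above 0.025 m or angle between loupe's own z axis and vertical above 0.5 rad).
It also fails if it takes over 72 s, if anything falls off the work surface, if the arm or the gripper's body presses on something with over 40 N, if the wrist force passes 120 N, or if a joint passes its speed limit or range.

## Working session

There is one attempt and no reset: what is moved stays moved. The work goes in short steps, Python scripts to look and compute and a tool call to move; the robot and the scene stay as the last step left them, time stands still between calls to the robot, and variables do not carry over. Pictures are saved under pics/ and viewed, at most 10 in all, crops included, and the job is handed in when it is done.

Besides the shell and the picture viewer there is one more tool, called after "Request:" by a JSON object that holds its "method" and its "body". step_arm: Moves the arm, as the interface text tells. Its arguments: {"type":"object","properties":{"targets":{"type":"array","items":{"type":"object","properties":{"slide":{"type":"array","items":{"type":"number","minimum":-1,"maximum":1}},"rot":{"type":"array","items":{"type":"number","minimum":-1,"maximum":1}}}}},"claw":{"type":"number"},"newtons":{"type":"number"}},"required":["targets"]}

```bash
ls; mkdir -p pics; python3 - <<'E'
from rig import readout, viewer, robot
import cv2,numpy as np
print(readout.sense())
for n in("top","side"):
    s=viewer.snapshot(n); cv2.imwrite(f"pics/{n}0.png",s["color"]); print({k:v for k,v in s.items() if k!="color"})
E
```

```text
pics
{'t': 0.0, 'joints': array([ 9.64724363e-01,  2.91251447e-01, -1.54131303e-01,  1.12673197e+00,
        4.13568074e-05,  1.43148364e+00]), 'joint_vel': array([-0.0005567 , -0.00016242,  0.0007956 ,  0.00083324, -0.00054291,
       -0.00041863]), 'joint_efforts': array([ 2.69992452e-04, -5.37144578e+01,  3.31374907e+01,  1.54488167e-02,
       -2.38471011e-04, -5.94371954e-06]), 'eef_pos': array([0.23594908, 0.46843258, 0.19444548]), 'tcp_rot': array([-3.14029277e+00, -2.24031705e-04,  2.67483321e+00]), 'force': array([ 0.33061491,  0.35101436, -0.46914282]), 'moment': array([ 0.01399972,  0.03615162, -0.01171657]), 'grasp_force': 0.0, 'opening': 0.9966048622305135}
{'fov_y': 50.37063628757842, 'cx': 255.72854755321583, 'cy': 195.68736654590347, 'T': array([[-0.02966409,  0.995833  , -0.08623615,  0.48761104],
       [-0.99893573, -0.0325835 , -0.0326453 ,  0.00310306],
       [-0.03531914,  0.08517598,  0.99573973,  0.96015755],
       [ 0.        ,  0.        ,  0.        ,  1.        ]])}
{'fov_y': 46.14823643872019, 'cx': 258.35114497248327, 'cy': 188.00774075457034, 'T': array([[ 0.83267279,  0.24841251, -0.49492145,  0.08862951],
       [-0.5534254 ,  0.34198813, -0.75945009, -0.70464665],
       [-0.01939965,  0.90627553,  0.422242  ,  0.5179031 ],
       [ 0.        ,  0.        ,  0.        ,  1.        ]])}
```

View pics/top0.png

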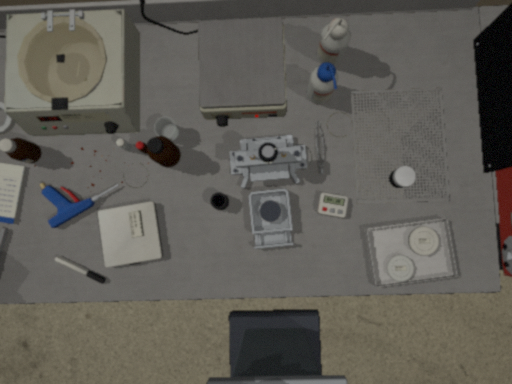

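View pics/side0.png

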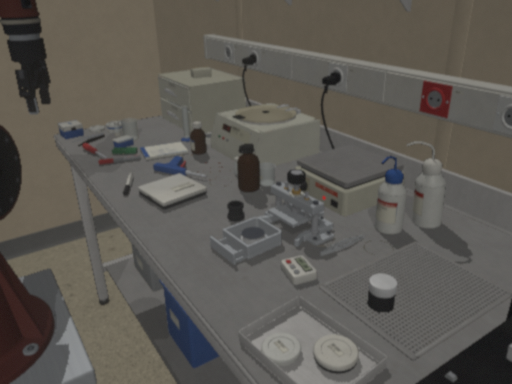

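The top view shows the tray at about (270,215) with its lip at the bottom (272,241), the stand at (268,155), loupe (219,201), timer (333,205) and tweezers (320,148). The side view agrees. I'll zoom in on both.

```bash
cat >h.py <<'E'
import numpy as np,cv2
from rig import readout, viewer, robot
def ray(s,u,v):
    f=192/np.tan(np.radians(s["fov_y"]/2)); d=s["T"][:3,:3]@np.array([(u-s["cx"])/f,-(v-s["cy"])/f,-1]); return s["T"][:3,3],d
def at(s,u,v,z):
    o,d=ray(s,u,v); return (o+d*(z-o[2])/d[2])
def proj(s,p):
    f=192/np.tan(np.radians(s["fov_y"]/2)); c=s["T"][:3,:3].T@(np.array(p)-s["T"][:3,3]); return np.array([s["cx"]-f*c[0]/c[2],s["cy"]+f*c[1]/c[2]])
def crop(s,x0,y0,w,h,k,name):
    c=s["color"][y0:y0+h,x0:x0+w]; c=cv2.convertScaleAbs(cv2.resize(c,None,fx=k,fy=k,interpolation=cv2.INTER_CUBIC),alpha=1.5)
    for i in range(0,w,20): cv2.putText(c,str(x0+i),(i*k,10),0,.35,(0,255,255));cv2.line(c,(i*k,12),(i*k,18),(0,255,255))
    for i in range(0,h,20): cv2.putText(c,str(y0+i),(0,i*k+4),0,.35,(0,255,255))
    cv2.imwrite("pics/"+name,c)
E
python3 - <<'E'
from h import *
s=viewer.snapshot("top"); crop(s,200,125,160,130,5,"top1.png")
s=viewer.snapshot("side"); crop(s,200,160,170,130,4,"side1.png")
E
```

```text
(no output)
```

View pics/top1.png

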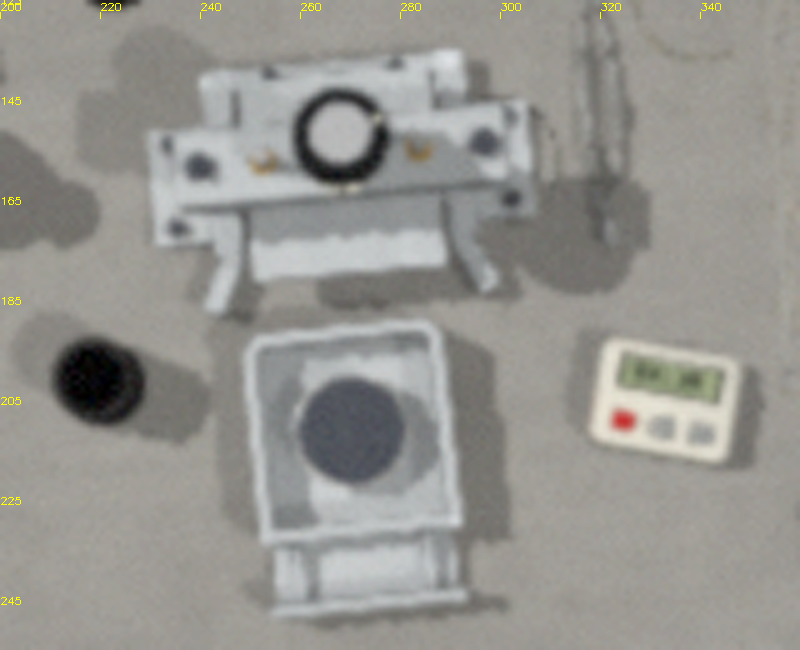

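View pics/side1.png

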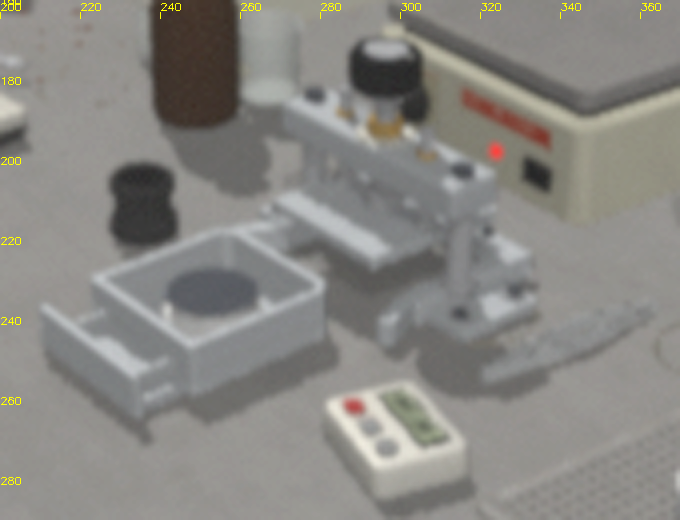

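```bash
python3 - <<'E'
from h import *
s=viewer.snapshot("top")
P=lambda x,y,z:(at(s,200+x/5-.4,125+y/5-.4,z)*1000)
def pr(n,*a):
    p=P(*a); print(n,p.round(1)); return p[:2]
L=pr("nutL",201,167,.089);R=pr("nutR",485,142,.089)
def yaw(L,R): d=L-R; return np.degrees(np.arctan2(-d[0],d[1])),np.hypot(*d),(L+R)/2
print(yaw(L,R))
L=pr("rodL",262,163,.104);R=pr("rodR",418,150,.104);print(yaw(L,R))
for z in(.134,.137):pr("knob",341,136,z)
pr("wafer",352,430,.0235)
L=pr("lipL",272,613,.026);R=pr("lipR",467,598,.026);print(yaw(L,R))
L=pr("rearL",264,543,.03);R=pr("rearR",463,524,.03);print(yaw(L,R))
L=pr("frontL",255,338,.03);R=pr("frontR",432,322,.03);print(yaw(L,R))
pr("loupe",96,380,.038);pr("timerL",592,440,.02);pr("timerTL",607,340,.02)
sd=viewer.snapshot("side"); 
print("side wafer",at(sd,200+212/4-.4,160+292/4-.4,.0235)*1000)
print("side knobtop",[at(sd,200+387/4-.4,160+50/4-.4,z)*1000 for z in(.134,.137)])
print("side lipL,R rear top",at(sd,200+42/4-.4,160+310/4-.4,.026)*1000,at(sd,200+138/4-.4,160+378/4-.4,.026)*1000)
print("nuts",at(sd,200+314/4-.4,160+95/4-.4,.089)*1000,at(sd,200+461/4-.4,160+170/4-.4,.089)*1000)
E
```

```text
nutL [646.   63.7  89. ]
nutR [652.4 -59.1  89. ]
(np.float64(3.019157388497009), np.float64(122.99864416228675), array([649.19839858,   2.27609185]))
rodL [644.   36.7 104. ]
rodR [647.2 -29.6 104. ]
(np.float64(2.7500349197762564), np.float64(66.37397527406674), array([645.60827658,   3.50748155]))
knob [648.6   2.8 134. ]
knob [648.    2.8 137. ]
wafer [533.3   2.1  23.5]
lipL [451.1  41.1  26. ]
lipR [455.4 -47.5  26. ]
(np.float64(2.7444281914863145), np.float64(88.76017078659176), array([453.27464794,  -3.18044815]))
rearL [483.   43.7  30. ]
rearR [488.9 -46.7  30. ]
(np.float64(3.7383987096721825), np.float64(90.62095138979689), array([485.91484001,  -1.51927241]))
frontL [576.6  45.1  30. ]
frontR [581.2 -36.   30. ]
(np.float64(3.2927882481522), np.float64(81.27997378274621), array([578.89997298,   4.53596675]))
loupe [559.  117.6  38. ]
timerL [ 525.5 -107.7   20. ]
timerTL [ 571.2 -116.5   20. ]
side wafer [532.84192827   3.31663644  23.5       ]
side knobtop [array([650.82537797,   5.44125691, 134.        ]), array([ 6.46432114e+02, -1.07705198e-01,  1.37000000e+02])]
side lipL,R rear top [447.65865155  36.17278853  26.        ] [455.88481707 -48.52532688  26.        ]
nuts [642.1922121   61.18694745  89.        ] [648.68606304 -61.41995713  89.        ]
```

Request:
{"method": "step_arm", "body": {"targets": [{"rot":[0,0,-1]},{"rot":[0,0,-1]},{"rot":[0,0,-1]},{"rot":[0,0,-1]},{"rot":[0,0,-1]},{"rot":[0,0,-1]}], "claw": 52}}

```text
schema error: expected keys slide, rot
```

Request:
{"method": "step_arm", "body": {"targets": [{"slide":[-0.3,-1,0]},{"slide":[-0.3,-1,0]},{"slide":[-0.3,-1,0]},{"slide":[-0.3,-1,0]},{"slide":[-0.3,-1,0]},{"slide":[-0.3,-1,0]},{"slide":[-0.3,-1,0]},{"slide":[-0.3,-1,0]},{"slide":[0,0,0]}]}}

```text
schema error: expected keys slide, rot
```

Request:
{"method": "step_arm", "body": {"targets": [{"slide":[0,0,0],"rot":[0,0,-1]},{"slide":[0,0,0],"rot":[0,0,-1]},{"slide":[0,0,0],"rot":[0,0,-1]},{"slide":[0,0,0],"rot":[0,0,-1]},{"slide":[0,0,0],"rot":[0,0,-1]},{"slide":[0,0,0],"rot":[0,0,-1]},{"slide":[0,0,0],"rot":[0,0,0]}], "claw": 52}}

```text
t: 1.18
eef_pos: [0.2362, 0.4688, 0.1949]
tcp_rot: [-3.141, -0.0, -3.085]
force: [-0.3, -0.2, -1.0]
opening: 0.609
grasp_force: 0.0
```

Request:
{"method": "step_arm", "body": {"targets": [{"slide":[-0.3,-1,0],"rot":[0,0,0]},{"slide":[-0.3,-1,0],"rot":[0,0,0]},{"slide":[-0.3,-1,0],"rot":[0,0,0]},{"slide":[-0.3,-1,0],"rot":[0,0,0]},{"slide":[-0.3,-1,0],"rot":[0,0,0]},{"slide":[-0.3,-1,0],"rot":[0,0,0]},{"slide":[-0.3,-1,0],"rot":[0,0,0]},{"slide":[-0.3,-1,0],"rot":[0,0,0]},{"slide":[0,0,0],"rot":[0,0,0]}]}}

```text
t: 2.3
eef_pos: [0.3222, 0.232, 0.1951]
tcp_rot: [-3.141, 0.0, -3.09]
force: [-0.6, 0.0, -0.2]
opening: 0.612
grasp_force: 0.0
```

Request:
{"method": "step_arm", "body": {"targets": [{"slide":[-0.32,-1,0],"rot":[0,0,0]},{"slide":[-0.32,-1,0],"rot":[0,0,0]},{"slide":[-0.32,-1,0],"rot":[0,0,0]},{"slide":[-0.32,-1,0],"rot":[0,0,0]},{"slide":[-0.32,-1,0],"rot":[0,0,0]},{"slide":[-0.32,-1,0],"rot":[0,0,0]},{"slide":[-0.32,-1,0],"rot":[0,0,0]},{"slide":[-0.32,-1,0],"rot":[0,0,0]},{"slide":[0,0,0],"rot":[0,0,0]}]}}

```text
t: 3.42
eef_pos: [0.413, -0.0027, 0.195]
tcp_rot: [-3.142, 0.0, -3.088]
force: [-1.0, 0.7, -0.6]
opening: 0.613
grasp_force: 0.0
```

Request:
{"method": "step_arm", "body": {"targets": [{"slide":[0,0,1],"rot":[0,0,0]},{"slide":[0,0,1],"rot":[0,0,0]},{"slide":[0,0,1],"rot":[0,0,0]},{"slide":[0,0,1],"rot":[0,0,0]},{"slide":[0,0,1],"rot":[0,0,0]},{"slide":[0,0,1],"rot":[0,0,0]},{"slide":[0,0,0.15],"rot":[0,0,0]},{"slide":[0,0,0],"rot":[0,0,0]}]}}

```text
t: 4.42
eef_pos: [0.4122, -0.0014, 0.011]
tcp_rot: [3.141, -0.0, -3.084]
force: [-0.2, -0.5, -0.2]
opening: 0.606
grasp_force: 0.0
```

```bash
python3 - <<'E'
from h import *
print(readout.sense()["joints"].round(3))
a=viewer.snapshot("top");crop(a,220,140,100,130,4,"a.png")
b=viewer.snapshot("side");crop(b,180,170,90,130,4,"b.png")
cv2.imwrite("pics/c2.png",np.hstack([cv2.imread("pics/a.png"),cv2.imread("pics/b.png")]))
E
```

```text
[-0.181  0.298 -0.711  0.561  0.    -0.238]
```

View pics/c2.png

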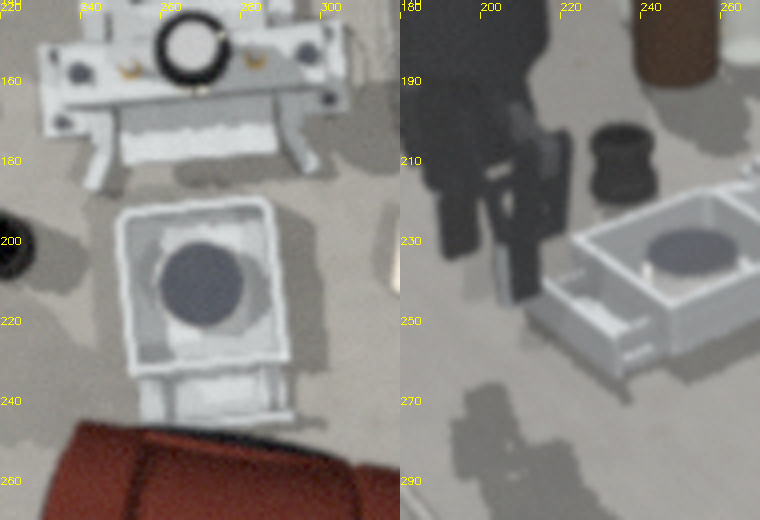

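Fingers are behind the lip (side view: tips near (190,240), (207,250), shadow below). I check their expected position by projection.

```bash
python3 - <<'E'
from h import *
b=viewer.snapshot("side")
for p in([.4122,-.0014,.011],[.412,.0245,.016],[.412,-.0275,.016],[.412,.04,.016],[.412,-.043,.016],[.4535,-.003,.026]):print(p,proj(b,p).round(1))
E
```

```text
[0.4122, -0.0014, 0.011] [203.8 256.7]
[0.412, 0.0245, 0.016] [197.7 249. ]
[0.412, -0.0275, 0.016] [209.7 260.7]
[0.412, 0.04, 0.016] [194.4 245.6]
[0.412, -0.043, 0.016] [213.4 264.4]
[0.4535, -0.003, 0.026] [221.7 244.4]
```

```bash
python3 - <<'E'
from h import *
b=viewer.snapshot("side")
for y in(.026,.038,-.026,-.042):
  for x in(.401,.423):
    print(x,y,[proj(b,[x,y-.001,z]).round(0).tolist() for z in(.01,.02,.03,.04)])
crop(b,180,190,70,70,8,"d.png")
E
```

```text
0.401 0.026 [[193.0, 253.0], [193.0, 249.0], [192.0, 245.0], [192.0, 240.0]]
0.423 0.026 [[203.0, 250.0], [202.0, 246.0], [202.0, 241.0], [202.0, 237.0]]
0.401 0.038 [[190.0, 250.0], [190.0, 246.0], [190.0, 242.0], [189.0, 238.0]]
0.423 0.038 [[200.0, 247.0], [200.0, 243.0], [199.0, 239.0], [199.0, 235.0]]
0.401 -0.026 [[205.0, 265.0], [204.0, 261.0], [204.0, 256.0], [204.0, 252.0]]
0.423 -0.026 [[215.0, 261.0], [214.0, 257.0], [214.0, 253.0], [214.0, 248.0]]
0.401 -0.042 [[209.0, 269.0], [208.0, 265.0], [208.0, 260.0], [208.0, 256.0]]
0.423 -0.042 [[219.0, 265.0], [218.0, 261.0], [218.0, 257.0], [218.0, 252.0]]
```

View pics/d.png

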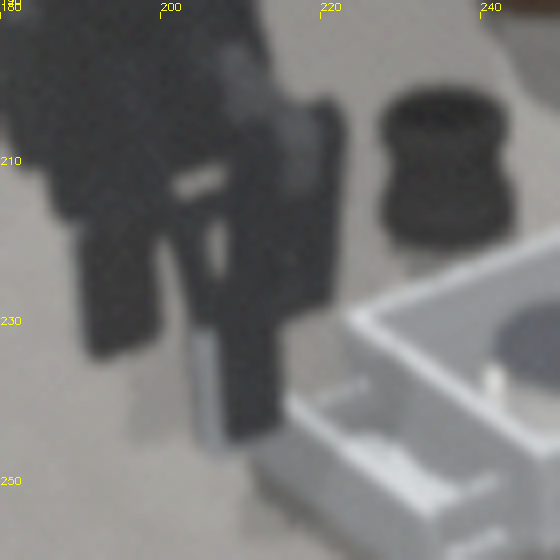

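Request:
{"method": "step_arm", "body": {"targets": [{"slide":[0,0,0],"rot":[0,0,0]},{"slide":[0,0,0],"rot":[0,0,0]},{"slide":[0,0,0],"rot":[0,0,0]},{"slide":[0,0,0],"rot":[0,0,0]},{"slide":[0,0,0],"rot":[0,0,0]},{"slide":[0,0,0],"rot":[0,0,0]}], "claw": 0}}

```text
t: 5.38
eef_pos: [0.4121, -0.0019, 0.0105]
tcp_rot: [3.142, -0.0, -3.085]
force: [0.0, -0.6, 0.1]
opening: 0.001
grasp_force: 0.0
```

```bash
python3 - <<'E'
from h import *
b=viewer.snapshot("side")
print(proj(b,[.236,.4685,.195]),proj(b,readout.sense()["eef_pos"]))
for x in(.401,.423):
  for y in (.012,-.015): print(x,y,proj(b,[x,y,.011]))
crop(b,180,190,70,80,7,"e.png"); c=cv2.imread("pics/side0.png")[60:130,0:70]
i=cv2.imread("pics/e.png"); cv2.imwrite("pics/e.png",np.hstack([i,cv2.resize(c,(490,560))[:,:300]]))
E
```

```text
[ 45.22392331 128.53893458] [203.86241105 257.10827763]
0.401 0.012 [195.81107243 255.50373811]
0.401 -0.015 [201.92076655 261.7181407 ]
0.423 0.012 [205.48574217 252.04183942]
0.423 -0.015 [211.74141237 258.10274407]
```

View pics/e.png

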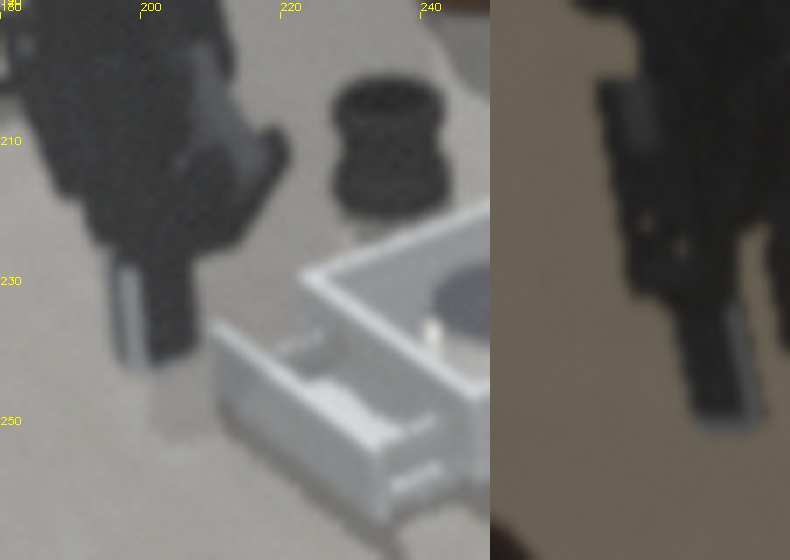

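The closed tip is seen at about (202,241), but (204,257) was predicted for the reported TCP. The tip's shadow is also detached. That suggests the real tips are about 35 mm higher than reported, or shifted sideways. I'll probe downward gently to find out.

Request:
{"method": "step_arm", "body": {"targets": [{"slide":[0,0,0.1],"rot":[0,0,0]},{"slide":[0,0,0.1],"rot":[0,0,0]},{"slide":[0,0,0.07],"rot":[0,0,0]},{"slide":[0,0,0.07],"rot":[0,0,0]},{"slide":[0,0,0.07],"rot":[0,0,0]},{"slide":[0,0,0],"rot":[0,0,0]}]}}

```text
t: 6.18
eef_pos: [0.412, -0.0019, -0.002]
tcp_rot: [3.142, -0.0, -3.085]
force: [-0.5, 0.0, -1.0]
opening: -0.002
grasp_force: 0.0
```

Request:
{"method": "step_arm", "body": {"targets": [{"slide":[0,0,0.07],"rot":[0,0,0]},{"slide":[0,0,0.07],"rot":[0,0,0]},{"slide":[0,0,0.07],"rot":[0,0,0]},{"slide":[0,0,0],"rot":[0,0,0]}]}}

```text
t: 6.68
eef_pos: [0.4119, -0.0019, -0.0083]
tcp_rot: [3.141, -0.0, -3.085]
force: [-0.2, -0.2, 0.2]
opening: -0.003
grasp_force: 0.0
```

```bash
python3 - <<'E'
from h import *
b=viewer.snapshot("side"); print(readout.sense()["force"].round(1))
crop(b,180,190,70,80,7,"f.png")
E
```

```text
[-0.4  0.1  0.6]
```

View pics/f.png

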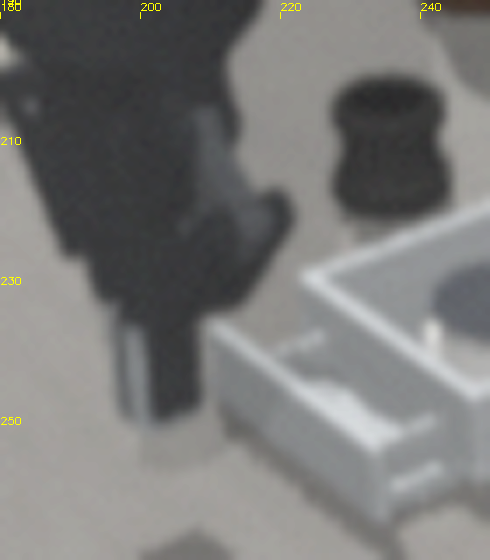

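The tip has descended by the expected number of pixels (now about (203,249)), but it is still 25–30 mm above its shadow. So the reported z is offset from the bench. I'll continue until contact to calibrate it.

Request:
{"method": "step_arm", "body": {"targets": [{"slide":[0,0,0.2],"rot":[0,0,0]},{"slide":[0,0,0.2],"rot":[0,0,0]},{"slide":[0,0,0.1],"rot":[0,0,0]},{"slide":[0,0,0],"rot":[0,0,0]}]}}

```text
t: 7.22
eef_pos: [0.4117, -0.0019, -0.0234]
tcp_rot: [3.141, -0.001, -3.085]
force: [0.3, 0.9, -0.4]
opening: 0.002
grasp_force: 0.0
```

Request:
{"method": "step_arm", "body": {"targets": [{"slide":[0,0,0.07],"rot":[0,0,0]},{"slide":[0,0,0.07],"rot":[0,0,0]},{"slide":[0,0,0],"rot":[0,0,0]}]}}

```text
t: 7.6
eef_pos: [0.412, -0.0019, -0.0274]
tcp_rot: [3.142, -0.0, -3.085]
force: [-0.1, 0.4, -0.7]
opening: 0.001
grasp_force: 0.0
```

Request:
{"method": "step_arm", "body": {"targets": [{"slide":[0,0,0.07],"rot":[0,0,0]},{"slide":[0,0,0.07],"rot":[0,0,0]},{"slide":[0,0,0],"rot":[0,0,0]}]}}

```text
t: 7.98
eef_pos: [0.4119, -0.0019, -0.0317]
tcp_rot: [3.142, -0.0, -3.085]
force: [0.1, 0.7, -0.7]
opening: -0.0
grasp_force: 0.0
```

Request:
{"method": "step_arm", "body": {"targets": [{"slide":[0,0,0.05],"rot":[0,0,0]},{"slide":[0,0,0.05],"rot":[0,0,0]},{"slide":[0,0,0],"rot":[0,0,0]}]}}

```text
t: 8.35
eef_pos: [0.412, -0.0019, -0.0346]
tcp_rot: [3.142, -0.0, -3.085]
force: [0.2, 0.6, -0.5]
opening: 0.002
grasp_force: 0.0
```

Request:
{"method": "step_arm", "body": {"targets": [{"slide":[0,0,0.05],"rot":[0,0,0]},{"slide":[0,0,0.05],"rot":[0,0,0]},{"slide":[0,0,0],"rot":[0,0,0]}]}}

```text
t: 8.72
eef_pos: [0.4123, -0.002, -0.0364]
tcp_rot: [-3.141, 0.001, -3.085]
force: [-6.0, 0.2, 30.1]
opening: 0.001
grasp_force: 15.0
```

```bash
python3 - <<'E'
from h import *
print(readout.sense()["force"])
b=viewer.snapshot("side");g=cv2.cvtColor(b["color"],6)
for v in range(236,284,2): print(v,g[v,190:222:2])
E
```

```text
[-6.02783375  0.20927581 30.10842862]
236 [49 39 39 37 40 39 38 39 40 42 38 39 44 55 52 42]
238 [73 54 41 40 41 40 40 40 40 38 39 37 40 46 44 68]
240 [105  92  49  39  39  39  38  38  35  38  38  37  41  40  51  93]
242 [107 101  58  40  39  39  37  37  38  38  38  37  37  40  88 112]
244 [108 106  79  46  40  38  39  39  40  37  35  37  37  56  90 117]
246 [107 108 101  81  49  40  39  37  39  37  41  46  58  77  84  88]
248 [107 107 106  92  60  55  41  36  37  43  70  69  81  85  85  84]
250 [107 107 106  98  69  83  47  39  38  48  88  73  71  80  83  84]
252 [107 107 106 100  70  89  55  39  39  44  88  83  70  70  78  84]
254 [107 107 106 101  72  89  58  41  39  43  87  93  89  71  68  73]
256 [107 108 107 102  72  86  59  39  40  42  83  94  93  87  76  70]
258 [108 109 108 103  75  85  64  39  39  42  81  98  99 102 102  92]
260 [108 108 107 106  86  83  71  39  48  57  91 106 107 107 105 105]
262 [109 109 110 108  92  83  86  69  76  75  85 105 109 107 105 105]
264 [110 107 109 107  92  78  84  79  77  77  83 102 107 108 107 106]
266 [109 109 106 105  98  77  76  78  77  77  78  96 108 108 108 107]
268 [111 106  96  83  80  79  77  78  77  78  79  87 106 108 109 109]
270 [101  91  78  77  78  78  78  77  78  79  79  79  97 107 109 108]
272 [ 95  79  78  77  78  77  78  78  78  78  80  78  79  91 106 107]
274 [105  91  82  84  79  79  79  77  77  77  79  78  78  84 105 107]
276 [109 108 101 105  83  79  78  77  77  78  78  78  79  80  89 100]
278 [110 109 108 108  85  77  77  78  77  78  78  77  79  80  79  82]
280 [108 109 107 106  91  78  78  79  78  78  78  78  79  78  79  80]
282 [110 110 109 107  87  79  78  78  77  78  79  78  78  78  79  79]
```

The bench is touched at a reported z of -0.036, with the closed tip's pixel at about (204,261), which matches x and y. So real tip z = reported z + 0.036, and x and y are right. I set the pushing height and opening accordingly, then push.

Request:
{"method": "step_arm", "body": {"targets": [{"slide":[0,0,-0.3],"rot":[0,0,0]},{"slide":[0,-0.1,0],"rot":[0,0,0]},{"slide":[0,0,0],"rot":[0,0,0]},{"slide":[0,0,0],"rot":[0,0,0]},{"slide":[0,0,0],"rot":[0,0,0]},{"slide":[0,0,0],"rot":[0,0,0]}], "claw": 50}}

```text
t: 9.52
eef_pos: [0.4122, -0.0049, -0.0286]
tcp_rot: [3.142, -0.0, -3.085]
force: [-0.6, 0.7, -0.0]
opening: 0.581
grasp_force: 0.0
```

Request:
{"method": "step_arm", "body": {"targets": [{"slide":[-0.4,0,0],"rot":[0,0,0]},{"slide":[-0.2,0,0],"rot":[0,0,0]},{"slide":[-0.15,0,0],"rot":[0,0,0]},{"slide":[-0.15,0,0],"rot":[0,0,0]},{"slide":[-0.15,0,0],"rot":[0,0,0]}]}}

```text
t: 10.15
eef_pos: [0.4419, -0.0027, -0.0288]
tcp_rot: [3.141, -0.003, -3.084]
force: [-7.5, -0.1, 6.2]
opening: 0.585
grasp_force: 3.8
```

Request:
{"method": "step_arm", "body": {"targets": [{"slide":[-0.4,0.06,0],"rot":[0,0,0]},{"slide":[-0.4,0.06,0],"rot":[0,0,0]},{"slide":[-0.4,0.06,0],"rot":[0,0,0]},{"slide":[0,0,0],"rot":[0,0,0]}]}}

```text
t: 10.65
eef_pos: [0.4735, 0.0034, -0.0297]
tcp_rot: [-3.139, -0.011, -3.086]
force: [-18.9, -7.1, 10.3]
opening: 0.588
grasp_force: 9.7
```

```bash
python3 - <<'E'
from h import *
print(readout.sense()["force"])
t=viewer.snapshot("top");s=viewer.snapshot("side")
crop(t,220,130,90,110,4,"a.png");crop(s,190,170,100,110,4,"b.png")
cv2.imwrite("pics/g.png",np.hstack([cv2.imread("pics/a.png"),cv2.imread("pics/b.png")]))
E
```

```text
[-18.88684618  -7.05746566  10.29344748]
```

View pics/g.png

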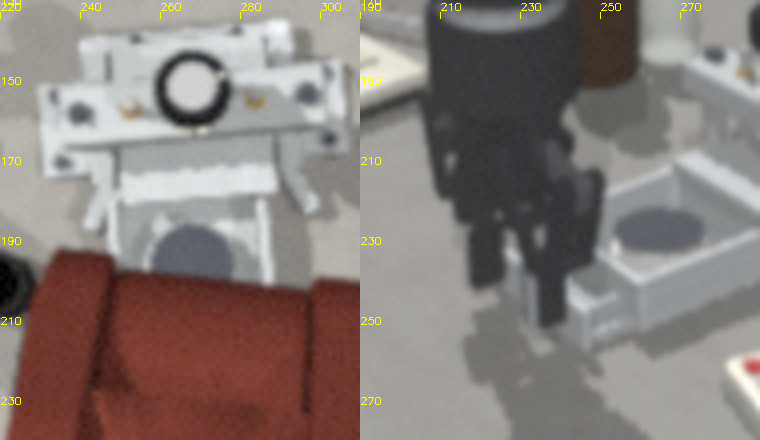

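The tray has moved into the flared mouth (wafer at about (268,196)). The force of about 20 N suggests that one side is touching a flare. I compute its lateral position.

```bash
python3 - <<'E'
from h import *
t=viewer.snapshot("top");s=viewer.snapshot("side")
S=np.array([648,2.5]);c,k=np.cos(.054),np.sin(.054)
def st(p): d=p[:2]*1000-S; return np.round([c*d[0]+k*d[1],-k*d[0]+c*d[1]],1)
U=lambda x,y:(220+x/4-.4,130+y/4-.4)
print("wafer top edge",st(at(t,*U(193,225),.0235)),"L/R edges",st(at(t,*U(147,265),.0235)),st(at(t,*U(238,265),.0235)))
print("rim L outer",st(at(t,*U(109,250),.03)),st(at(t,*U(112,210),.03)),"rim R outer",st(at(t,*U(273,250),.03)),st(at(t,*U(268,210),.03)))
V=lambda x,y:(190+x/4-.4,170+y/4-.4)
print("side wafer",st(at(s,*V(658-360,230),.0235)))
print("lip right top end",st(at(s,*V(586-360,318),.026)), "tcp",st(readout.sense()["eef_pos"]))
E
```

```text
wafer top edge [-57.2   5.8] L/R edges [-78.   34.1] [-82.5 -18. ]
rim L outer [-68.1  55. ] [-45.2  51.3] rim R outer [-76.2 -38.4] [-53.1 -37.7]
side wafer [-81.4  10.3]
lip right top end [-165.6  -40.5] tcp [-174.1   10.3]
```

I had the sign of the lateral offset wrong: the tray is about 8 mm left of the stand axis and touching the left flare. I'll slide it right while keeping light forward pressure.

Request:
{"method": "step_arm", "body": {"targets": [{"slide":[0,-0.08,0],"rot":[0,0,0]},{"slide":[0,-0.08,0],"rot":[0,0,0]},{"slide":[0,-0.08,0],"rot":[0,0,0]},{"slide":[0,-0.06,0],"rot":[0,0,0]},{"slide":[0,0,0],"rot":[0,0,0]}]}}

```text
t: 11.48
eef_pos: [0.4802, -0.0048, -0.0284]
tcp_rot: [-3.142, 0.001, -3.085]
force: [-2.4, 1.2, -0.9]
opening: 0.585
grasp_force: 1.0
```

```bash
cat >>h.py <<'E'
S=np.array([648,2.5]);c_,k_=np.cos(.054),np.sin(.054)
def st(p): d=np.array(p)[:2]*1000-S; return np.round([c_*d[0]+k_*d[1],-k_*d[0]+c_*d[1]],1)
def wafer(t):
    # dark bluish wafer: fit circle in top view by threshold, sub-rim region
    g=t["color"].astype(int); lo=cv2.GaussianBlur(t["color"],(3,3),0).astype(int)
    m=((lo.sum(2)>150)&(lo.sum(2)<270)&(lo[...,0]-lo[...,2]>5)).astype(np.uint8)
    m[:175]=0;m[:,:240]=0;m[:,300:]=0;m[240:]=0
    n,l,s,cc=cv2.connectedComponentsWithStats(m); i=1+np.argmax(s[1:,4]); x,y,w,h,a=s[i]
    return x,y,w,h,a
E
python3 - <<'E'
from h import *
t=viewer.snapshot("top"); x,y,w,h,a=wafer(t); print(x,y,w,h,a)
print("L,R,top",st(at(t,x-.5,y+h/2,.0235)),st(at(t,x+w-.5,y+h/2,.0235)),st(at(t,x+w/2,y-.5,.0235)))
print(readout.sense()["force"],st(readout.sense()["eef_pos"]))
print(t["color"][190,240:300].sum(1))
E
```

```text
260 183 20 13 186
L,R,top [-63.9  25.7] [-68.  -20.2] [-49.9   0.2]
[-1.06719388  1.55107183 -1.16871023] [-167.9    1.8]
[336 278 204 171 157 166 182 174 215 289 319 278 274 290 277 271 276 316
 350 298 221 200 193 196 202 206 204 207 204 199 203 207 195 203 198 197
 206 200 212 251 289 290 287 304 323 339 367 427 426 346 283 266 268 272
 267 268 266 270 285 330]
```

The tray slid free, and lateral error is now about +2 mm with a force of 2 N. I continue the push.

Request:
{"method": "step_arm", "body": {"targets": [{"slide":[-0.3,-0.03,0],"rot":[0,0,0]},{"slide":[-0.3,-0.03,0],"rot":[0,0,0]},{"slide":[0,0,0],"rot":[0,0,0]}]}}

```text
t: 11.9
eef_pos: [0.4986, -0.0057, -0.0285]
tcp_rot: [-3.141, 0.001, -3.085]
force: [-1.8, -0.3, -1.8]
opening: 0.585
grasp_force: 1.2
```

Request:
{"method": "step_arm", "body": {"targets": [{"slide":[-0.3,0,0],"rot":[0,0,0]},{"slide":[-0.3,0,0],"rot":[0,0,0]},{"slide":[0,0,0],"rot":[0,0,0]}]}}

```text
t: 12.28
eef_pos: [0.5176, -0.0046, -0.0282]
tcp_rot: [-3.141, 0.002, -3.085]
force: [-0.3, -0.2, 0.1]
opening: 0.583
grasp_force: 0.0
```

Moving freely inside the rails. About 37 mm is left (expected final TCP x about 0.555).

Request:
{"method": "step_arm", "body": {"targets": [{"slide":[-0.25,0,0],"rot":[0,0,0]},{"slide":[-0.25,0,0],"rot":[0,0,0]},{"slide":[-0.25,0,0],"rot":[0,0,0]},{"slide":[-0.15,0,0],"rot":[0,0,0]},{"slide":[0,0,0],"rot":[0,0,0]}]}}

```text
t: 12.9
eef_pos: [0.5429, -0.0029, -0.0285]
tcp_rot: [-3.142, -0.0, -3.085]
force: [-2.5, 0.2, -0.2]
opening: 0.584
grasp_force: 1.2
```

Request:
{"method": "step_arm", "body": {"targets": [{"slide":[-0.1,0,0],"rot":[0,0,0]},{"slide":[-0.1,0,0],"rot":[0,0,0]},{"slide":[0,0,0],"rot":[0,0,0]}]}}

```text
t: 13.28
eef_pos: [0.5485, -0.0026, -0.0285]
tcp_rot: [3.142, -0.001, -3.085]
force: [-3.5, -0.1, 1.9]
opening: 0.587
grasp_force: 2.1
```

Request:
{"method": "step_arm", "body": {"targets": [{"slide":[-0.1,0,0],"rot":[0,0,0]},{"slide":[-0.1,0,0],"rot":[0,0,0]},{"slide":[0,0,0],"rot":[0,0,0]}]}}

```text
t: 13.65
eef_pos: [0.5548, -0.0022, -0.0285]
tcp_rot: [3.142, 0.0, -3.085]
force: [-3.5, 0.1, 0.5]
opening: 0.585
grasp_force: 1.6
```

Request:
{"method": "step_arm", "body": {"targets": [{"slide":[-0.08,0,0],"rot":[0,0,0]},{"slide":[-0.08,0,0],"rot":[0,0,0]},{"slide":[0,0,0],"rot":[0,0,0]}]}}

```text
t: 14.02
eef_pos: [0.5567, -0.0021, -0.0288]
tcp_rot: [-3.141, -0.005, -3.085]
force: [-13.1, -1.6, 8.5]
opening: 0.586
grasp_force: 6.4
```

Request:
{"method": "step_arm", "body": {"targets": [{"slide":[-0.08,0,0],"rot":[0,0,0]},{"slide":[0,0,0],"rot":[0,0,0]},{"slide":[0,0,0],"rot":[0,0,0]}]}}

```text
t: 14.4
eef_pos: [0.5567, -0.002, -0.029]
tcp_rot: [-3.141, -0.009, -3.085]
force: [-19.5, -2.3, 15.3]
opening: 0.582
grasp_force: 10.1
```

The force rose sharply to about 20 N at x 0.5567, where the end stop was predicted, so the tray is home. I retreat, lift and open.

Request:
{"method": "step_arm", "body": {"targets": [{"slide":[0.3,0,0],"rot":[0,0,0]},{"slide":[1,0,0],"rot":[0,0,0]},{"slide":[0,0,-1],"rot":[0,0,0]},{"slide":[0,0,-1],"rot":[0,0,0]},{"slide":[0,0,-1],"rot":[0,0,0]},{"slide":[0,0,-1],"rot":[0,0,0]},{"slide":[0,0,-1],"rot":[0,0,0]},{"slide":[0,0,-1],"rot":[0,0,0]},{"slide":[0,0,0],"rot":[0,0,0]}]}}

```text
t: 15.52
eef_pos: [0.5257, -0.0043, 0.154]
tcp_rot: [-3.141, 0.006, -3.085]
force: [0.5, -0.3, 0.0]
opening: 0.583
grasp_force: 0.0
```

```bash
python3 - <<'E'
from h import *
r=readout.sense();print(r["eef_pos"],st(r["eef_pos"]),r["joints"].round(3),r["force"])
t=viewer.snapshot("top"); g=cv2.cvtColor(t["color"],6)
# knob: ring dark; find bbox
m=(g<60).astype(np.uint8);m[:135]=0;m[175:]=0;m[:,250:290]*=1;m[:,:250]=0;m[:,290:]=0
n,l,s,c=cv2.connectedComponentsWithStats(m);i=1+np.argmax(s[1:,4]);print(s[i],c[i])
x,y,w,h,_=s[i]; u,v=x+w/2-.5,y+h/2-.5
print("knob",at(t,u,v,.134)*1000,at(t,u,v,.137)*1000)
E
```

```text
[ 0.52574751 -0.00429837  0.15401694] [-122.4   -0.2] [-0.147  0.313 -0.233  1.018  0.    -0.204] [ 0.48377247 -0.34789943  0.01518907]
[250 135  40  14 393] [270.8778626  139.89821883]
knob [669.83658923  -1.40027119 134.        ] [669.17487931  -1.38391839 137.        ]
```

```bash
python3 - <<'E'
from h import *
t=viewer.snapshot("top"); t["color"]=cv2.imread("pics/top0.png"); g=cv2.cvtColor(t["color"],6)
m=(g<60).astype(np.uint8)
m[:138]=0;m[170:]=0;m[:,:255]=0;m[:,282:]=0
n,l,s,c=cv2.connectedComponentsWithStats(m);i=1+np.argmax(s[1:,4]);print(s[i],c[i])
x,y,w,h,_=s[i]; u,v=x+w/2-.5,y+h/2-.5
print("knob",at(t,u,v,.134)*1000,at(t,u,v,.137)*1000)
# side view: knob top ellipse bright centre and bottom edge
s_=viewer.snapshot("side");g=cv2.cvtColor(cv2.imread("pics/side0.png"),6)
print(g[166:200,296]);
for z in (.11,.112,.114,.116,.132,.134,.136,.138): print(z,proj(s_,[.648,.0027,z]).round(1),end=" ")
E
```

```text
[259 143  19  19 142] [267.52112676 153.20422535]
knob [648.12614739   2.37976511 134.        ] [647.54327392   2.38239158 137.        ]
[109 116 110 100 102 114 117 111  85  52  33  31  30  28  32  31  31  34
  49  66  76  78  81  84  83  81  79  77  85  91  94  93  90  88]
0.11 [295.9 182.9] 0.112 [295.9 182.1] 0.114 [296.  181.2] 0.116 [296.  180.4] 0.132 [296.1 173.6] 0.134 [296.1 172.8] 0.136 [296.1 171.9] 0.138 [296.1 171.1]
```

Request:
{"method": "step_arm", "body": {"targets": [{"slide":[-1,0,0],"rot":[0,0,0]},{"slide":[-1,0,0],"rot":[0,0,0]},{"slide":[-1,0,0],"rot":[0,0,0]},{"slide":[-1,0,0],"rot":[0,0,0]},{"slide":[-0.1,0,0],"rot":[0,0,0]},{"slide":[0,0,0],"rot":[0,0,0]},{"slide":[0,0,0],"rot":[0,0,0]}], "claw": 85}}

```text
t: 16.55
eef_pos: [0.6449, 0.0029, 0.1513]
tcp_rot: [3.141, -0.001, -3.085]
force: [-0.2, 0.2, 0.6]
opening: 0.998
grasp_force: 0.0
```

Request:
{"method": "step_arm", "body": {"targets": [{"slide":[0,0,0.5],"rot":[0,0,0]},{"slide":[0,0,0.5],"rot":[0,0,0]},{"slide":[0,0,0.5],"rot":[0,0,0]},{"slide":[0,0,0.5],"rot":[0,0,0]},{"slide":[0,0,0.4],"rot":[0,0,0]},{"slide":[0,0,0.3],"rot":[0,0,0]},{"slide":[0,0,0],"rot":[0,0,0]}]}}

```text
t: 17.42
eef_pos: [0.6454, 0.003, 0.0698]
tcp_rot: [3.141, -0.001, -3.085]
force: [0.7, -0.0, -0.1]
opening: 0.996
grasp_force: 0.0
```

Request:
{"method": "step_arm", "body": {"targets": [{"slide":[-0.09,0,0],"rot":[0,0,0]},{"slide":[0,0,0],"rot":[0,0,0]}]}}

```text
t: 17.68
eef_pos: [0.6493, 0.003, 0.0711]
tcp_rot: [-3.141, 0.001, -3.085]
force: [-0.5, 0.3, 0.0]
opening: 1.0
grasp_force: 0.0
```

Request:
{"method": "step_arm", "body": {"targets": [{"slide":[0,0,0],"rot":[0,0,0]},{"slide":[0,0,0],"rot":[0,0,0]},{"slide":[0,0,0],"rot":[0,0,0]},{"slide":[0,0,0],"rot":[0,0,0]},{"slide":[0,0,0],"rot":[0,0,0]},{"slide":[0,0,0],"rot":[0,0,0]}], "claw": 0, "newtons": 40}}

```text
t: 18.42
eef_pos: [0.6488, 0.0024, 0.0709]
tcp_rot: [-3.14, 0.0, -3.085]
force: [-1.7, -5.5, 5.1]
opening: 0.443
grasp_force: 40.3
```

```bash
python3 - <<'E'
from h import *
r=readout.sense();print(r)
a=viewer.snapshot("side");crop(a,240,130,120,120,5,"h.png")
E
```

```text
{'t': 18.425, 'joints': array([-0.1083515 ,  0.60802935,  0.0153435 ,  0.97751188, -0.00104493,
       -0.16470396]), 'joint_vel': array([ 0.00064935, -0.0003547 ,  0.00163606, -0.00101197, -0.00045921,
        0.00184853]), 'joint_efforts': array([ 3.22570033e+00, -6.89351034e+01,  3.01622379e+01, -5.60017303e-01,
        1.59285922e+00,  1.30085347e-02]), 'eef_pos': array([0.64875601, 0.00238125, 0.07091727]), 'tcp_rot': array([-3.14046372e+00,  4.19173938e-04, -3.08524027e+00]), 'force': array([-1.68527526, -5.48517038,  5.1384072 ]), 'moment': array([-1.04025166e+00,  4.17442919e-01, -3.51779679e-04]), 'grasp_force': 40.34631371498108, 'opening': 0.44345654037127563}
```

View pics/h.png

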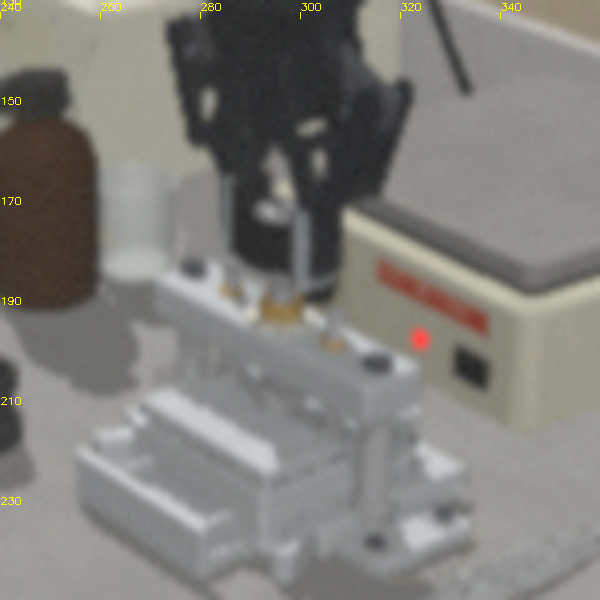

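The picture shows the fingers gripping the knob (around (290,175)), and the tray under the lid with its lip at (80–215, 450–530 in the crop), i.e. home. Now I turn clockwise, following the 12 mm pitch.

Request:
{"method": "step_arm", "body": {"targets": [{"slide":[0,0,0.006],"rot":[0,0,1]},{"slide":[0,0,0.006],"rot":[0,0,1]},{"slide":[0,0,0.006],"rot":[0,0,1]},{"slide":[0,0,0.006],"rot":[0,0,1]},{"slide":[0,0,0.006],"rot":[0,0,1]},{"slide":[0,0,0.006],"rot":[0,0,1]},{"slide":[0,0,0.006],"rot":[0,0,1]},{"slide":[0,0,0.006],"rot":[0,0,1]},{"slide":[0,0,0.006],"rot":[0,0,1]},{"slide":[0,0,0.006],"rot":[0,0,1]}]}}

```text
t: 19.73
eef_pos: [0.6491, 0.0033, 0.0692]
tcp_rot: [3.14, 0.001, 2.323]
force: [-0.5, -1.1, 5.2]
opening: 0.443
grasp_force: 40.4
```

```bash
python3 - <<'E'
from h import *
r=readout.sense();print(r["joints"][5],r["tcp_rot"][2],r["force"],r["moment"],r["grasp_force"],r["opening"])
E
```

```text
0.7108108860530389 2.323061835158403 [-0.46705353 -1.10963485  5.20481883] [-0.25621897  0.08455618  0.01530199] 40.355955362319946 0.44282191357679695
```

Request:
{"method": "step_arm", "body": {"targets": [{"slide":[0,0,0.006],"rot":[0,0,1]},{"slide":[0,0,0.006],"rot":[0,0,1]},{"slide":[0,0,0.006],"rot":[0,0,1]},{"slide":[0,0,0.006],"rot":[0,0,1]},{"slide":[0,0,0.006],"rot":[0,0,1]},{"slide":[0,0,0.006],"rot":[0,0,1]}]}}

```text
t: 20.48
eef_pos: [0.6497, 0.0036, 0.0683]
tcp_rot: [3.139, -0.0, 1.8]
force: [1.7, 0.0, 4.3]
opening: 0.445
grasp_force: 40.3
```

```bash
cat >q.py <<'E'
from h import *
r=readout.sense();print(r["t"],r["joints"][5],r["tcp_rot"][2],r["force"].round(1),r["moment"].round(3),r["eef_pos"].round(4),r["grasp_force"].round(1))
E
python3 q.py
```

```text
Traceback (most recent call last):
  File "q.py", line 2, in <module>
    r=readout.sense();print(r["t"],r["joints"][5],r["tcp_rot"][2],r["force"].round(1),r["moment"].round(3),r["eef_pos"].round(4),r["grasp_force"].round(1))
                                                                                                                                 ^^^^^^^^^^^^^^^^^^^^^^
AttributeError: 'float' object has no attribute 'round'
```

Turned 1.4 rad so far. I continue in smaller batches, watching the moment.

Request:
{"method": "step_arm", "body": {"targets": [{"slide":[0,0,0.006],"rot":[0,0,1]},{"slide":[0,0,0.006],"rot":[0,0,1]},{"slide":[0,0,0.006],"rot":[0,0,1]}]}}

```text
t: 20.85
eef_pos: [0.65, 0.0037, 0.0678]
tcp_rot: [3.139, -0.001, 1.538]
force: [1.7, 0.2, 3.9]
opening: 0.445
grasp_force: 40.2
```

```bash
sed -i 's/r\["grasp_force"\].round(1)/r["grasp_force"]/' q.py; python3 q.py
```

```text
20.85 1.4962400809347738 1.5379144570094396 [1.7 0.2 3.9] [ 0.062 -0.428  0.047] [0.65   0.0037 0.0678] 40.229085087776184
```

Request:
{"method": "step_arm", "body": {"targets": [{"slide":[0,0,0.006],"rot":[0,0,1]},{"slide":[0,0,0.006],"rot":[0,0,1]},{"slide":[0,0,0.006],"rot":[0,0,1]}]}}

```text
t: 21.22
eef_pos: [0.6507, 0.0044, 0.0676]
tcp_rot: [3.138, -0.003, 1.277]
force: [4.0, 1.0, 5.4]
opening: 0.44
grasp_force: 40.5
```

```bash
python3 q.py
```

```text
21.225 1.757279089450121 1.2773673840016635 [4.  1.  5.4] [ 0.069 -0.684  0.181] [0.6507 0.0044 0.0676] 40.50966918468475
```

Request:
{"method": "step_arm", "body": {"targets": [{"slide":[0,0,0],"rot":[0,0,0.5]},{"slide":[0,0,0],"rot":[0,0,0]}]}}

```text
t: 21.48
eef_pos: [0.6509, 0.0047, 0.0676]
tcp_rot: [3.138, -0.004, 1.236]
force: [4.8, 4.5, 4.7]
opening: 0.444
grasp_force: 40.4
```

```bash
python3 q.py
```

```text
21.475 1.7991008042150407 1.2357373398114788 [4.8 4.5 4.7] [ 0.905 -1.022  0.135] [0.6509 0.0047 0.0676] 40.382253527641296
```

Request:
{"method": "step_arm", "body": {"targets": [{"slide":[0,0,0.003],"rot":[0,0,0.5]},{"slide":[0,0,0.003],"rot":[0,0,0.5]}]}}

```text
t: 21.72
eef_pos: [0.651, 0.0045, 0.0675]
tcp_rot: [3.138, -0.004, 1.148]
force: [3.7, 0.4, 6.5]
opening: 0.443
grasp_force: 40.7
```

```bash
python3 q.py
```

```text
21.725 1.886813710241321 1.1481109138617498 [3.7 0.4 6.5] [ 0.19 -0.78  0.25] [0.651  0.0045 0.0675] 40.660561323165894
```

Torque is rising and the descent has stopped, so the screw is probably seated with the fingers slipping a little. I tighten the grip and test.

Request:
{"method": "step_arm", "body": {"targets": [{"slide":[0,0,0],"rot":[0,0,0]},{"slide":[0,0,0],"rot":[0,0,0]}], "newtons": 100}}

```text
t: 21.98
eef_pos: [0.651, 0.0044, 0.0678]
tcp_rot: [3.138, -0.004, 1.149]
force: [3.9, 3.0, 7.8]
opening: 0.424
grasp_force: 99.1
```

```bash
python3 q.py
```

```text
21.975 1.8859484424126685 1.148739374186831 [3.9 3.  7.8] [ 0.644 -0.75   0.133] [0.651  0.0044 0.0678] 99.07939910888672
```

Request:
{"method": "step_arm", "body": {"targets": [{"slide":[0,0,0],"rot":[0,0,0.5]},{"slide":[0,0,0],"rot":[0,0,0.5]}]}}

```text
t: 22.22
eef_pos: [0.6521, 0.006, 0.0678]
tcp_rot: [3.138, -0.008, 1.061]
force: [8.4, 9.7, 4.1]
opening: 0.429
grasp_force: 100.6
```

```bash
python3 q.py
```

```text
22.225 1.9743405127319675 1.0613995412269315 [8.4 9.7 4.1] [ 1.924 -2.089  0.254] [0.6521 0.006  0.0678] 100.59850931167603
```

Request:
{"method": "step_arm", "body": {"targets": [{"slide":[0,0,0],"rot":[0,0,0.5]},{"slide":[0,0,0],"rot":[0,0,0.5]},{"slide":[0,0,0],"rot":[0,0,0]}]}}

```text
t: 22.6
eef_pos: [0.6534, 0.0072, 0.0679]
tcp_rot: [3.138, -0.011, 0.976]
force: [14.3, 14.7, 0.7]
opening: 0.427
grasp_force: 100.9
```

```bash
python3 q.py; python3 - <<'E'
from h import *
ref=cv2.convertScaleAbs(cv2.imread("pics/h.png"))
b=viewer.snapshot("side");crop(b,240,130,120,120,5,"i.png");now=cv2.imread("pics/i.png")
def sh(x0,y0,x1,y1):
    f=lambda i:cv2.cvtColor(i,6)[y0:y1,x0:x1].astype(np.float32)
    return np.round(cv2.phaseCorrelate(f(ref),f(now),cv2.createHanningWindow((x1-x0,y1-y0),5))[0],2)/5
print("lid edge",sh(140,375,290,475),sh(170,385,270,460),"stand ref",sh(330,400,480,590),"tray",sh(80,430,220,590),"beam",sh(340,330,430,420))
E
```

```text
22.6 2.0610788710713845 0.9755384983036626 [14.3 14.7  0.7] [ 3.03  -2.834  0.113] [0.6534 0.0072 0.0679] 100.87189078330994
lid edge [-0.07   0.026] [-0.038  0.112] stand ref [ 0.004 -0.   ] tray [ 0.002 -0.01 ] beam [ 0.022 -0.044]
```

```bash
python3 - <<'E'
from h import *
ref=cv2.cvtColor(cv2.imread("pics/h.png"),6);now=cv2.cvtColor(cv2.imread("pics/i.png"),6)
d=cv2.absdiff(ref,now); d=cv2.GaussianBlur(d,(9,9),0)
print(d[::20,::20])
for x in(180,220,250): print(x,"\n",ref[360:500:5,x],"\n",now[360:500:5,x])
E
```

```text
[[  0   0   1   2   1   0   1   1   1   2  84   4   0   4   1   1   1   1
   33   3   1   1   2   0   1   1   1   1   1   0]
 [  1   1   1   1   0   1   0   0   8  79  14   1   1   1   4   1   1   4
   87  45   0   1   1   1   1   1   1   1   2   0]
 [  1   1   1   1   1   1   0  14   7  69  14   4   2   3   2   1   2   7
   50 107  34  32   2   1   1   2   1   1   2   1]
 [  1   0   2   1   1   1   1  81  75  34   4   8   3   5   1   1   4   8
   40  58  62  75  53   1   1   0   1   1   1   1]
 [  1   1   1   1   1   1   2 102  94  67  92   3   1   5   2   5   4   4
   26  53  16  89  51   2   1   0   2   1   1   1]
 [  3   1   1   2   0   0   1  71 103  51  71  38   2   7   6   5   6  17
  113  98  19  86   4   0   1   1   1   0   1   1]
 [  1   2   1   1   1   1   1  10 104  27  96  57   3  22  55  22  35  28
  112  59  15  67   1   0   0   1   1   1   1   1]
 [  1   1   2   1   2   1   0   0  93  95  99  14   4 112 109  99  69   4
   97  11  57   5   1   0   1   1   1   1   1   1]
 [  4   1   1   1   1   1   1   1  31 105  98   5  25  77   9  74   6   6
   12   6  75   1   1   1 
[... 2664 characters left out ...]
1 130 131 138 146 155 175 195 203 203 199 182 156 135 129 133 135
 135 134 133 132 133 132 130 131 134 137] 
 [130 130 131 130 132 138 142 152 172 193 201 203 202 189 163 141 140 143
 140 134 133 131 132 130 129 130 133 145]
220 
 [126 120 117 124 134 137 138 138 137 134 138 158 185 199 202 203 195 176
 149 132 127 130 136 137 133 133 133 133] 
 [128 128 123 122 125 132 136 139 137 136 136 136 140 163 189 202 203 199
 183 156 138 136 139 137 134 133 132 131]
250 
 [130 140 144 131 117 116 117 123 129 132 136 136 138 136 146 170 193 203
 203 204 192 165 141 129 130 136 139 135] 
 [134 146 161 164 149 129 117 117 120 125 130 134 136 136 135 140 158 185
 201 205 205 197 176 148 135 135 140 137]
```

The lid edge has dropped about 1.5 px, roughly 3.6 mm or 1.9 rad, so the lid is seated and the stop is what loads the grip. I release and re-grip centred for a clean zero.

Request:
{"method": "step_arm", "body": {"targets": [{"slide":[0,0,0],"rot":[0,0,0]},{"slide":[0,0,0],"rot":[0,0,0]},{"slide":[0,0,0],"rot":[0,0,0]},{"slide":[0,0,0],"rot":[0,0,0]}], "claw": 65, "newtons": 60}}

```text
t: 23.15
eef_pos: [0.6483, 0.003, 0.0662]
tcp_rot: [-3.141, 0.0, 0.973]
force: [-0.4, 0.5, -0.0]
opening: 0.764
grasp_force: 0.0
```

```bash
python3 q.py
```

```text
23.15 2.0606465896380093 0.9728176827243198 [-0.4  0.5 -0. ] [-0.026  0.079  0.033] [0.6483 0.003  0.0662] 0.0
```

Request:
{"method": "step_arm", "body": {"targets": [{"slide":[0,0,-0.03],"rot":[0,0,0]},{"slide":[0,0,0],"rot":[0,0,0]},{"slide":[0,0,0],"rot":[0,0,0]},{"slide":[0,0,0],"rot":[0,0,0]},{"slide":[0,0,0],"rot":[0,0,0]}], "claw": 0}}

```text
t: 23.78
eef_pos: [0.6499, 0.0023, 0.0681]
tcp_rot: [3.139, -0.0, 0.973]
force: [3.1, -5.1, 4.1]
opening: 0.437
grasp_force: 60.8
```

```bash
python3 q.py
```

```text
23.775 2.0605993212943012 0.9725921478317225 [ 3.1 -5.1  4.1] [-0.828 -0.656 -0.033] [0.6499 0.0023 0.0681] 60.771798491477966
```

Request:
{"method": "step_arm", "body": {"targets": [{"slide":[0,0,0],"rot":[0,0,0.4]},{"slide":[0,0,0],"rot":[0,0,0.4]},{"slide":[0,0,0],"rot":[0,0,0]}]}}

```text
t: 24.15
eef_pos: [0.6499, 0.0022, 0.068]
tcp_rot: [3.139, -0.001, 0.902]
force: [3.8, -4.5, 2.5]
opening: 0.44
grasp_force: 60.8
```

```bash
python3 q.py
```

```text
24.15 2.1308118019043 0.902363590830648 [ 3.8 -4.5  2.5] [-0.824 -0.647  0.031] [0.6499 0.0022 0.068 ] 60.80286204814911
```

Request:
{"method": "step_arm", "body": {"targets": [{"slide":[0,0,0],"rot":[0,0,0.5]},{"slide":[0,0,0],"rot":[0,0,0.5]}]}}

```text
t: 24.4
eef_pos: [0.6505, 0.0029, 0.068]
tcp_rot: [3.139, -0.002, 0.815]
force: [5.3, -3.2, 3.1]
opening: 0.437
grasp_force: 60.9
```

```bash
python3 q.py
```

```text
24.4 2.2184362448880837 0.8151490722206884 [ 5.3 -3.2  3.1] [-0.387 -1.166  0.598] [0.6505 0.0029 0.068 ] 60.899861454963684
```

Request:
{"method": "step_arm", "body": {"targets": [{"slide":[0,0,0],"rot":[0,0,0.5]},{"slide":[0,0,0],"rot":[0,0,0.5]}]}}

```text
t: 24.65
eef_pos: [0.6517, 0.0039, 0.0681]
tcp_rot: [3.139, -0.005, 0.729]
force: [11.4, 1.8, -0.7]
opening: 0.44
grasp_force: 61.1
```

```bash
python3 q.py
```

```text
24.65 2.305610755779507 0.7286940239639728 [11.4  1.8 -0.7] [ 0.447 -2.311  1.029] [0.6517 0.0039 0.0681] 61.142114996910095
```

This time there is a clear hard stop: the moment jumps from 0.03 to 1.0 N m from a yaw of about 0.90. I hold briefly, then start backing off and watch the unwinding to fix the zero.

Request:
{"method": "step_arm", "body": {"targets": [{"slide":[0,0,0],"rot":[0,0,0]},{"slide":[0,0,0],"rot":[0,0,-1]}]}}

```text
t: 24.9
eef_pos: [0.6515, 0.004, 0.0681]
tcp_rot: [3.139, -0.005, 0.818]
force: [10.4, 3.2, -0.7]
opening: 0.434
grasp_force: 61.2
```

```bash
python3 q.py
```

```text
24.9 2.2158873197912747 0.8184967091303466 [10.4  3.2 -0.7] [ 0.777 -2.044  0.058] [0.6515 0.004  0.0681] 61.1624801158905
```

Request:
{"method": "step_arm", "body": {"targets": [{"slide":[0,0,0],"rot":[0,0,-0.5]},{"slide":[0,0,0],"rot":[0,0,-0.5]}]}}

```text
t: 25.15
eef_pos: [0.6513, 0.0041, 0.0682]
tcp_rot: [3.139, -0.005, 0.905]
force: [8.6, 2.8, -0.3]
opening: 0.437
grasp_force: 61.2
```

```bash
python3 q.py
```

```text
25.15 2.129022606326921 0.9053980686751677 [ 8.6  2.8 -0.3] [ 0.752 -1.873 -0.018] [0.6513 0.0041 0.0682] 61.23764991760254
```

The unwind puts zero at a yaw of about 0.84 ± 0.06, so the target yaw is 2.41, another 86° counter-clockwise.

Request:
{"method": "step_arm", "body": {"targets": [{"slide":[0,0,-0.006],"rot":[0,0,-1]},{"slide":[0,0,-0.006],"rot":[0,0,-1]},{"slide":[0,0,-0.006],"rot":[0,0,-1]},{"slide":[0,0,-0.006],"rot":[0,0,-1]},{"slide":[0,0,-0.006],"rot":[0,0,-1]},{"slide":[0,0,-0.006],"rot":[0,0,-1]},{"slide":[0,0,-0.006],"rot":[0,0,-1]},{"slide":[0,0,-0.006],"rot":[0,0,-1]},{"slide":[0,0,-0.006],"rot":[0,0,-1]}]}}

```text
t: 26.28
eef_pos: [0.6497, 0.0045, 0.0696]
tcp_rot: [3.139, -0.002, 1.692]
force: [2.1, 4.4, 3.9]
opening: 0.44
grasp_force: 61.5
```

```bash
python3 q.py
```

```text
26.275 1.3422533032907582 1.692382338529244 [2.1 4.4 3.9] [ 1.046 -0.582 -0.069] [0.6497 0.0045 0.0696] 61.54921531677246
```

Request:
{"method": "step_arm", "body": {"targets": [{"slide":[0,0,-0.006],"rot":[0,0,-1]},{"slide":[0,0,-0.006],"rot":[0,0,-1]},{"slide":[0,0,-0.006],"rot":[0,0,-1]},{"slide":[0,0,-0.006],"rot":[0,0,-1]},{"slide":[0,0,-0.006],"rot":[0,0,-1]},{"slide":[0,0,-0.006],"rot":[0,0,-1]},{"slide":[0,0,-0.006],"rot":[0,0,-1]},{"slide":[0,0,-0.006],"rot":[0,0,-1]},{"slide":[0,0,0],"rot":[0,0,-0.25]},{"slide":[0,0,0],"rot":[0,0,0]},{"slide":[0,0,0],"rot":[0,0,0]}]}}

```text
t: 27.65
eef_pos: [0.6483, 0.0039, 0.0709]
tcp_rot: [3.141, -0.001, 2.409]
force: [-1.3, 1.3, 6.9]
opening: 0.441
grasp_force: 61.9
```

```bash
python3 q.py;  python3 - <<'E'
from h import *
A=cv2.imread("pics/h.png");B=cv2.imread("pics/i.png")
b=viewer.snapshot("side");crop(b,240,130,120,120,5,"j.png");C=cv2.imread("pics/j.png")
g=[cv2.cvtColor(i,6).astype(float) for i in(A,B,C)]
from scipy.optimize import minimize_scalar
# vertical shift of bright lid front strip per column, relative to seated (B)
r=[]
for x in range(165,265,4):
    pos=[]
    for i in g:
        col=i[380:490,x]; v=np.where(col>170)[0]; pos.append(380+(np.average(v,weights=col[v]-165) if len(v) else np.nan))
    r.append(pos)
r=np.array(r); print("start->seated px",np.nanmedian(r[:,1]-r[:,0])/5,"now->seated",np.nanmedian(r[:,1]-r[:,2])/5)
s=lambda z:proj(b,[.605,.02,z])[1]
print("px per rad",(s(.030)-s(.042))/(2*np.pi))
E
```

```text
27.65 0.6250198221539057 2.4091523532959394 [-1.3  1.3  6.9] [0.491 0.459 0.045] [0.6483 0.0039 0.0709] 61.92349433898926
start->seated px 1.3908437443418507 now->seated 1.2568858631358695
px per rad 0.7512261610519481
```

The pad yaw gives about 1.57 rad off the seat, and the lid's rise of 1.26 px gives about 1.67. Both are within tolerance, the screw is at rest and the grip is 62 N, so I hand in.

```bash
python3 -c "
from rig import robot
print(robot.sign_off())"
```

```text
the job is handed in; nothing more can be done
None
```

I handed the job in at about 28 s, and no pass/fail result came back. The tray is home against the end stop, the knob was screwed down to its hard stop, then backed off about a quarter turn (estimated 1.57–1.67 rad) and is still gripped at about 62 N. I did not see the loupe, timer or tweezers disturbed, but I did not measure them again at the end.

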